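# Turn a basket base over the lip of a turnover chute and book it in

### The arm

A 6-joint arm with a two-finger parallel gripper is mounted at the origin on the work surface. World frame = base frame: x ahead of the robot, y to its left, z up, the work surface at z = 0. Lengths are in m, angles in rad, forces in N, time in s.
With the tool pointing down it reaches from about 0.375 to 0.975 m from the base axis. Payload 3.8 kg.
Tool frame: the origin (TCP) lies at the very end of the fingers, on their centre line; the grasp point (between the pads) lies behind it (bot.tcp_to_grasp is the y of the grasp point in the tool frame, in m); y points along the fingers, z is the direction in which the jaws open and shut, and the axes are right-handed (so a half turn about y gives the same grasp; the last joint's range is limited). The gripper opens to 85 mm and grips with 20 to 120 N. Pads are 22 mm wide; open, the fingers measure 114 mm over their backs; the gripper's body (76 mm by 85 mm) begins 54 mm behind the grasp point. The pads swing forward as they close: fully open they stand 13 mm farther back than shut.
Start: joints at [1.2, 0.264, 1.604, -0, 1.274, -0.037], TCP at [0.221, 0.638, 0.231] pointing down, gripper open.
Joint ranges: [-2.63, 2.63], [-0.94, 2.18], [0.31, 2.57], [-1.31, 4.45], [0, 2.66], [-2.55, 2.55]. Speed limits (rad/s): [2.57, 2.57, 3.14, 3.14, 3.14, 3.14].

### API

Orientations are given as a rotation vector (axis times angle).
In Python, from workcell import bot, optics, workorder gives the robot as it stands.
- The arm moves only by the shell command python3 -m handwheel 'ROWS' [FORCE]. ROWS is JSON, a list of rows, each a list of 7 numbers: the shift along the tool's x, y, z in m, then the turn, a rotation vector about the tool's x, y, z in rad, then the opening, from 0 (shut) to 1 (fully open). A call has 1 to 8 rows; each row shifts and turns the commanded pose from where the row before left it, along the tool's axes as they then stand; what a row does not reach is not made up. A row lasts 1/8 s, in which the tool goes at most 62.5 mm and 10.7 degrees, less where a joint would pass 70% of its speed; a pose out of reach is approached as far as the arm can. A call with a gripper value outside its range is refused whole. The fingers move at their own pace and stop on an object; FORCE is the grip in N (left out, the last holds). Time passes only in rows, so rows that do not move let the fingers close. It gives the time, the measured TCP pose, the force and the opening at its end, in the units of the state.
- bot.read_state(): the state, without advancing time (a new reading comes with each control period).
- optics.read_camera(name): name is "scene" or "top"; returns a dict with "image" (384x512x3 uint8, red, green, blue), "z_map" (384x512 float32, m along the optical axis (not along the pixel's ray), 0 where there is no reading), "mtx" (3x3 intrinsics, pixels), "dist" ([k1, k2, p1, p2, k3] as OpenCV has them; the pictures are not rectified), "world_from_camera" (4x4, takes a point from camera to world coordinates). Camera axes: x right, y down, z forward; pixel columns grow to the right and rows downward; lengths in m; the calibration is good to about 2 mm. A picture is of the moment at which its call begins.
- workorder.finish_job(): hands the job in, once; it reports no verdict.
The state is a dict: "time": time; "q": joint angles; "joint_vel": joint speeds; "joint_torque": joint torques, N m; "tool_pos": TCP position; "tcp_rot": TCP orientation; "wrist_force": force on the tool from outside, world axes, zero at the start; "torque": the same for the moment, N m; "width": opening from 0.0 (shut) to 1.0 (fully open).
Only numpy, scipy, OpenCV 4.12 (cv2) and the standard library are available. Lean on these libraries where they do the work, as an engineer would, in place of code of your own. Each camera call takes 0.05 s, during which the arm holds its last target.

### The job

The basket base lies with its runners up. Set it runners up on the chute's sliding shelf, hanging out over the lip just far enough that, when you let go, it tips over the edge by itself, turns over and slides under the shelf to lie runners down at the foot of the ramp, against the stop; nobody noted where the shelf was left, so find its lip first. Then book it in on the counter: press the three keys one at a time, each right down and let up again, from the smallest to the largest, and leave the mallet, the basket form and the awl where they are.

Things in the scene. Friction and masses are not known exactly. Their poses are not given: they have to be found in the camera images.
- base: Basket base: plywood slab 140 mm long (its x), 64 wide (its y), 8 thick, with two wooden runners 12 wide and 12 mm high glued on one face along the whole of both long edges (20 mm thick over them); 0.08 to 0.13 kg. Origin: centre of the smooth face; z points from the smooth face to the runner side. Starts flat on the table, z up. Grip it across the 64 mm.
- chute: Turnover chute, fixed. Origin on the table; its x points (level) the way the ramp falls, y across, z up. Slippery aluminium ramp falling 30 degrees to +x, 92 mm clear between cheeks 27 mm high. Above it a level shelf; the base slides out below that. Shelf rails on posts at y 65 to 79 mm either side, x 0 to 120 mm, top 222 mm. Nothing stands above the ramp at -x of the shelf.
- lip_mid (a point): Point on the chute (x=0, y=0, z=235 mm): height of the shelf's top, middle of the lip's range. The shelf is rubber-covered, 44 mm wide, 60 long, 12 thick, its front lip straight along y with an upright face to -x. It is clamped, but its lip may be anywhere from 30 mm at -x to 30 mm at +x of this point: not reported, feel for it or see it. A 158 mm crossbar, level with its top, 45 to 59 mm behind the lip, carries it.
- ramp_top (a point): upper end of the ramp's surface, mid-width, x=-100 mm, 164 mm high. Tipping: a base laid level on the shelf, runners up, long side along the chute's x, with its centre 5 to 15 mm out beyond the lip (to -x), tips when let go: its -x end swings down and under and it lands runners down. With its centre behind the lip it stays; beyond 20 mm out it may fall without turning over
- ramp_foot (a point): lower end of the ramp's surface at its stop, mid-width, x=143 mm, 24 mm high; the stop is a board 32 mm high square to the ramp. A base lying home against it, runners down, has its origin 50 to 52 mm towards the top (level) and about 52 mm higher than this point
- counter: The counter box, a grey box 250 (its x) by 90 (its y) by 35 mm high, fixed on the table; origin at the centre of its underside. Three round black spring keys stand in a row on its top, 75 mm apart along its x, in any order.
- key_small_top (a point): centre of the top of the smallest key (22 mm across) while it is up, 18 mm above the box; it moves down with the key. The round steel housing about each key is 8 mm wider all round than the key and 12 mm high, the key stands 6 mm proud of it
- key_mid_top (a point): the same for the middle key, 34 mm across
- key_large_top (a point): the same for the largest key, 48 mm across
- key_small (a joint): travel of the smallest key: 0 up, 0.006 m fully down (about 5 N fully down, 1.5 N to start it); it springs back
- key_mid (a joint): the same for the middle key
- key_large (a joint): the same for the largest key
- mallet: bystander: a wooden mallet lying down, about 210 mm long along its x and 56 mm high at its 100 mm wide head (+x end); origin on the table under the middle of its handle
- form: bystander: a turned wooden basket form, 96 mm across, 100 mm high with its knob; origin at the centre of its underside
- awl: bystander: an awl 170 mm long, lying along its x, 26 mm thick; origin under its middle
There are look-alikes about, which are no part of the job. Several things have the shape of the base; the one meant has the colours described above.

How it is judged:
On the way, in this order (a step that is already met when the one before it is completed fails the run):
1. the base, let go, turns past upright over the chute by itself (contact force between the fingers and base below 0.1 N and angle between base's own z axis and vertical between 1.3 and 2.1 rad and x of base in the frame of chute between -0.13 and 0.12 m and y of base in the frame of chute between -0.06 and 0.06 m and z of base in the frame of chute above 0.07 m).
2. the base lies runners down and still at the foot of the ramp, against the stop (angle between base's own z axis and vertical between 2.45 and 2.8 rad and x of base in the frame of chute between 0.07 and 0.13 m and y of base in the frame of chute between -0.03 and 0.03 m and z of base in the frame of chute below 0.11 m and linear speed of base below 0.02 m/s and contact force between the fingers and base below 0.1 N), for 0.2 s.
3. the smallest key is pressed right down, alone (value of joint key_small above 0.0042 m and value of joint each of key_mid, key_large below 0.002 m), for 0.05 s.
4. the middle key is pressed right down, alone (value of joint key_mid above 0.0042 m and value of joint each of key_small, key_large below 0.002 m), for 0.05 s.
5. the largest key is pressed right down, alone (value of joint key_large above 0.0042 m and value of joint each of key_small, key_mid below 0.002 m), for 0.05 s.
At the end, for the whole second after the job is handed in: the base lies at rest on the ramp, runners down (within about 10 degrees of the ramp's slope), between the cheeks, against the stop (within 25 mm), untouched; all three keys are up again (all of step 2 and value of joint each of key_small, key_mid, key_large below 0.0015 m).
It fails at once if two keys down at once (value of joint each of key_small, key_mid above 0.003 m or value of joint each of key_mid, key_large above 0.003 m or value of joint each of key_small, key_large above 0.003 m).
It fails at once if the mallet is moved by more than 30 mm (distance of mallet from where it was at the start of the episode above 0.03 m).
It fails at once if the basket form is moved by more than 30 mm (distance of form from where it was at the start of the episode above 0.03 m).
It fails at once if the awl is moved by more than 30 mm (distance of awl from where it was at the start of the episode above 0.03 m).
It also fails if it takes over 61 s, if anything falls off the work surface, if the arm or the gripper's body presses on something with over 40 N, if the wrist force passes 120 N, or if a joint passes its speed limit or range.

## Working session

There is one attempt and no reset: what is moved stays moved. The work goes in short steps, Python scripts to look and compute and a shell command to move; the robot and the scene stay as the last step left them, time stands still between calls to the robot, and variables do not carry over. Pictures are saved under pics/ and viewed, and the job is handed in when it is done.

```bash
ls; mkdir -p pics; python3 - <<'E'
from workcell import bot, optics, workorder
import cv2,numpy as np
for n in("scene","top"):
    d=optics.read_camera(n); cv2.imwrite(f"pics/{n}0.png",cv2.resize(d["image"][:,:,::-1],(768,576))); np.savez(f"{n}0.npz",**d)
    print(n,d["mtx"].tolist(),d["dist"],d["world_from_camera"].round(4).tolist(),(d["z_map"]>0).mean())
s=bot.read_state();print({k:np.round(v,4).tolist() for k,v in s.items()},bot.tcp_to_grasp)
E
```

```text
pics
scene [[445.4202301231605, 0.0, 259.5898931758364], [0.0, 445.4202301231605, 199.51064375226179], [0.0, 0.0, 1.0]] [-0.16683896  0.          0.          0.          0.        ] [[0.4867, 0.5947, -0.6399, 1.1988], [0.8736, -0.328, 0.3595, -0.4995], [0.0039, -0.7339, -0.6792, 0.9124], [0.0, 0.0, 0.0, 1.0]] 0.9737091064453125
top [[410.1961147960174, 0.0, 262.3616182516363], [0.0, 410.1961147960174, 196.13486348005472], [0.0, 0.0, 1.0]] [0.00297253 0.         0.         0.         0.        ] [[0.0162, -0.9901, 0.1395, 0.3279], [-0.9998, -0.0176, -0.0089, -0.0662], [0.0113, -0.1393, -0.9902, 1.1957], [0.0, 0.0, 0.0, 1.0]] 0.9961700439453125
{'time': 0.1, 'q': [1.2001, 0.2647, 1.6053, 0.0, 1.2737, -0.0369], 'joint_vel': [0.0005, -0.0022, -0.0049, 0.0011, -0.001, 0.0002], 'joint_torque': [-0.0003, -51.6715, -36.8588, -0.0001, 0.0062, 0.0], 'tool_pos': [0.2209, 0.6371, 0.2301], 'tcp_rot': [-1.5569, 0.2623, -0.2617], 'wrist_force': [0.615, 0.5536, 0.1081], 'torque': [0.0043, 0.0055, -0.0394], 'width': 0.9997} -0.0187
```

View pics/scene0.png

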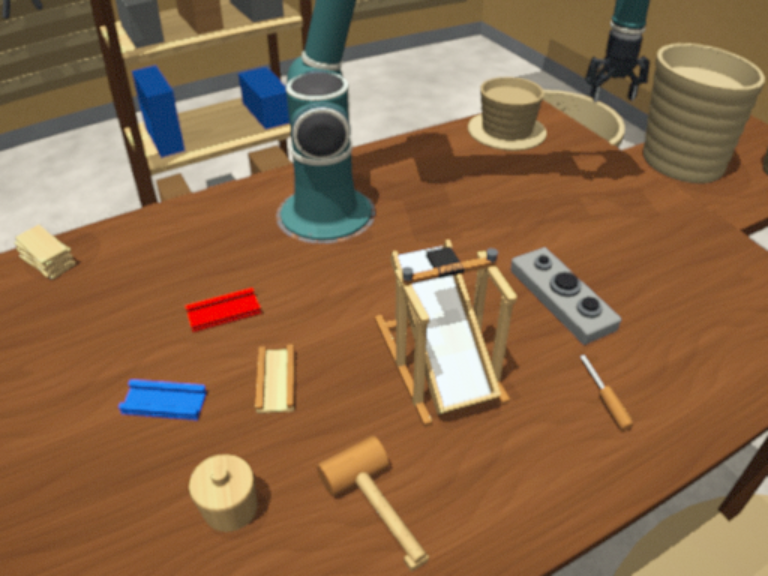

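View pics/top0.png

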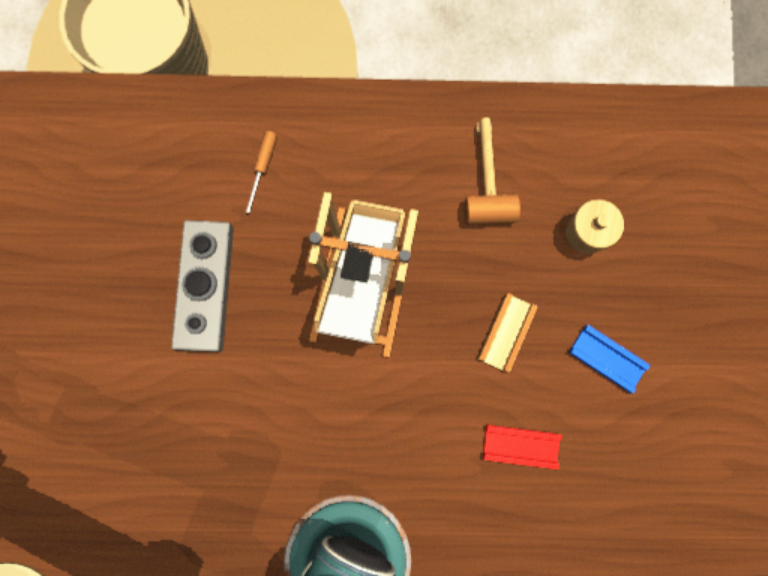

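The plywood base with orange runners is at top (508,332) and scene (275,380); the red and blue ones are decoys. The chute's shelf is dark rubber at top (355,265), and the counter is at top (200,285), with its key order along the row small, large, mid. Next I'll measure all of these.

```bash
cat > h.py <<'E'
import numpy as np,cv2
from scipy.spatial.transform import Rotation as R
def load(n,i=0): return dict(np.load(f"{n}{i}.npz"))
def rays(d,uv):
    p=cv2.undistortPoints(np.asarray(uv,float).reshape(-1,1,2),d["mtx"],d["dist"]).reshape(-1,2)
    return np.c_[p,np.ones(len(p))]
def plane(d,uv,z):
    r=rays(d,uv);T=d["world_from_camera"];w=r@T[:3,:3].T;o=T[:3,3]
    return o+w*((z-o[2])/w[:,2])[:,None]
def cloud(d):
    v,u=np.mgrid[:384,:512];r=rays(d,np.c_[u.ravel(),v.ravel()]);T=d["world_from_camera"]
    P=(r*d["z_map"].reshape(-1,1))@T[:3,:3].T+T[:3,3]
    return P.reshape(384,512,3)
def px(d,P):
    T=np.linalg.inv(d["world_from_camera"]);r,_=cv2.Rodrigues(T[:3,:3])
    return cv2.projectPoints(np.asarray(P,float).reshape(-1,1,3),r,T[:3,3],d["mtx"],d["dist"])[0].reshape(-1,2)
E
python3 - <<'E'
from h import *
t=load("top");s=load("scene")
c=t["image"][110:260,100:370][:,:,::-1]
cv2.imwrite("pics/topcrop.png",cv2.resize(c[:,90:190],None,fx=5.5,fy=3.9*1.4/1.4,interpolation=cv2.INTER_NEAREST)[:600])
c=s["image"][150:290,240:360][:,:,::-1]
cv2.imwrite("pics/scenecrop.png",cv2.resize(c,None,fx=4,fy=4,interpolation=cv2.INTER_NEAREST))
P=cloud(t)
def box(m,nm):
    pts=P[m];r=cv2.minAreaRect(pts[:,:2].astype(np.float32)*1000);print(nm,m.sum(),np.round(r[0],1),np.round(r[1],1),round(r[2],1),"z",np.percentile(pts[:,2],[5,50,95]).round(4))
Z=P[:,:,2];print("table z",np.median(Z[200:230,240:320]))
v,u=np.mgrid[:384,:512]
reg=lambda a,b,c,d:(u>=a)&(u<b)&(v>=c)&(v<d)
box(reg(310,365,188,255)&(Z>0.003)&(Z<.03),"base")
box(reg(310,365,188,255)&(Z>0.015)&(Z<.03),"base runners")
box(reg(110,160,140,240)&(Z>0.028)&(Z<.06),"counter")
g=t["image"].astype(int).max(2)
box(reg(215,255,155,195)&(Z>.228)&(g<70),"shelf dark")
box(reg(190,290,110,230)&(Z>.228)&(Z<.24),"z235")
box(reg(190,290,110,230)&(Z>.215)&(Z<.226),"rails")
box(reg(190,290,110,230)&(Z>.245),"above")
box(reg(300,355,70,155)&(Z>.01),"mallet");box(reg(370,425,125,175)&(Z>.01),"form");box(reg(155,190,80,150)&(Z>.006),"awl")
E
```

```text
table z 0.0004477590711093882
base 1232 [ 426.6 -295.1] [159.  191.8] 88.8 z [0.0034 0.0089 0.022 ]
base runners 412 [ 423.7 -297.8] [ 64.3 139.6] 66.4 z [0.0156 0.0192 0.0235]
counter 2684 [503.6 291. ] [ 91.  250.3] 87.9 z [0.0306 0.0355 0.0568]
shelf dark 345 [433.3 -24.8] [220.8  51.3] 8.4 z [0.2316 0.2342 0.2375]
z235 688 [514.7 -16.7] [153.2  59.9] 79.5 z [0.2309 0.2342 0.2372]
rails 485 [554.3 -23.3] [157.8 130.8] 79.9 z [0.2177 0.2211 0.224 ]
above 140 [471.7 -57. ] [259.2 126. ] 29.6 z [0.2456 0.2498 1.1957]
mallet 1098 [ 569.5 -219.3] [136.9 555.5] 71.5 z [0.0277 0.0429 0.0566]
form 1046 [ 501.5 -273.5] [ 94.5 538. ] 34.0 z [0.0304 0.0774 0.0978]
awl 313 [550.4 116.5] [558.8 139. ] 25.4 z [0.0103 0.0202 0.0273]
```

```bash
python3 - <<'E'
from h import *
t=load("top");P=cloud(t)
np.set_printoptions(linewidth=220)
print((P[150:196,225:252:1,2]*1000).round().astype(int)[:, ::2])
E
```

```text
[[  67   10   76   74   39   37   32   33   35   34   38   32   34   27]
 [  61   14   80   76   40   37   43   38   35   33   33   34   32   39]
 [  58   12   79   76   38   40   40   41   39   34   41   35   37   35]
 [  51    7   77   70   47   47   42   45   39   40   38   39   40   39]
 [  53    2   88   68   44   46   47   41   40   45   41   39   39   36]
 [  41   -5   81   61   44   46   46   47   45   44   44   43   38   42]
 [  38   89   88   57   50   45   44   48   50   45   40   46   44   44]
 [  21   89   91   51   50   52   50   46   49   49   46   46   49   45]
 [  16   87   89   57   54   50   50   54   53   53   49   51   47   46]
 [  16   93   88   51   59   54   54   52   48   54   52   49   50   52]
 [ 236  233   80   60   60   57   55   56   52   53   49   52   50   50]
 [ 234  232  236  234  235   57   55   56   56   56   55   56   55   51]
 [ 236  233  234  236  234  231  234  235   57   62   58   58   53   55]
 [ 233  233  234  233  232  235  235  235  235  234   59   59   54   53]
 [ 237  236  234  235  232  233  234  234  235  232  235  234  234   60]
 [ 23
[... 1558 characters left out ...]
4  233  236  235  234  230  100   98   98]
 [ 108  103  107  109  103  101  229  234  235  234  224  102  100  100]
 [ 107  110  107  107  108  104  108  106  227  229  101  106  101   99]
 [ 112  113  110  109  105  108  110  106  104  102  104  102  103  103]
 [ 114  111  111  116  106  109  108  109  109  106  104  107  105  106]
 [ 115  110  116  115  113  114  109  108  109  107  110  112  108  105]
 [ 115  114  117  118  114  114  115  113  114  111  107  110  107  108]
 [ 118  116  119  113  118  113  113  114  113  111  111  111  107  111]
 [ 119  115  119  114  116  116  114  111  118  113  114  117  108  112]
 [ 118  123  117  122  116  114  115  117  115  114  116  115  110  109]]
```

```bash
python3 - <<'E'
from h import *
t=load("top");P=cloud(t);Z=P[:,:,2]
v,u=np.mgrid[:384,:512]
img=t["image"].astype(int)
# ramp plane: bright white pixels
m=(u>205)&(u<285)&(v>130)&(v<235)&(img.min(2)>140)&(Z>.02)&(Z<.17)
X=P[m]
for _ in range(3):
    A=np.c_[X[:,:2],np.ones(len(X))];k=np.linalg.lstsq(A,X[:,2],rcond=None)[0];r=X[:,2]-A@k;X=X[abs(r)<.006]
g=-k[:2];print("slope",np.degrees(np.arctan(np.linalg.norm(g))),"heading",np.degrees(np.arctan2(g[1],g[0])),len(X))
r=cv2.minAreaRect((X[:,:2]*1000).astype(np.float32));print("ramp",r)
# shelf
m=(u>=218)&(u<258)&(v>=155)&(v<196)&(Z>.226)&(Z<.241)
n,l=cv2.connectedComponents(m.astype(np.uint8));
h=np.arctan2(g[1],g[0])
# rails
mr=(u>190)&(u<290)&(v>110)&(v<200)&(Z>.217)&(Z<.226)
for side,mm in(("L",mr&(u<228)),("R",mr&(u>250))):
    q=P[mm];rr=cv2.minAreaRect((q[:,:2]*1000).astype(np.float32));print(side,rr)
    c=q[:,:2]-np.median(q[:,:2],0);w=np.linalg.svd(c-c.mean(0))[2][0];print(np.degrees(np.arctan2(w[1],w[0])))
# crossbar: z235 all, far in y
mz=(u>190)&(u<290)&(v>140)&(v<200)&(Z>.229)&(Z<.241)
q=P[mz]
for hh in [h]:
    e=np.array([np.cos(hh),np.sin(hh)]);f=np.array([-e[1],e[0]])
    a=q[:,:2]@e*1000;b=q[:,:2]@f*1000
    print("along",np.percentile(a,[0,1,5,99]),"across",b.min(),b.max())
    L=[]
    cen=(b.min()+b.max())/2
    for b0 in np.arange(cen-24,cen+24,3):
        k=abs(b-b0)<1.5
        if k.sum():L.append((round(b0-cen),round(a[k].min(),1),round(a[k].max(),1)))
    print(L)
    print("ramp along/across",[ (x.min(),x.max()) for x in (X[:,:2]@e*1000,X[:,:2]@f*1000)])
    lo=k
E
```

```text
slope 30.05445937182464 heading -10.625975334490342 2093
ramp ((521.7269287109375, -15.419326782226562), (92.3628921508789, 249.33836364746094), 80.37584686279297)
L ((568.7570190429688, 31.126728057861328), (45.43675994873047, 118.86405181884766), 79.7823715209961)
170.28073480212137
R ((548.2473754882812, -81.48521423339844), (40.69344711303711, 119.32396697998047), 79.63827514648438)
169.30368685372423
along [478.94924616 479.32960456 482.97122481 538.21080627] across 1.8862956659235681 155.13016549368018
[(-24, np.float64(524.9), np.float64(537.2)), (-21, np.float64(479.5), np.float64(538.8)), (-18, np.float64(481.3), np.float64(538.9)), (-15, np.float64(479.0), np.float64(537.9)), (-12, np.float64(480.2), np.float64(537.0)), (-9, np.float64(479.4), np.float64(536.7)), (-6, np.float64(479.1), np.float64(539.0)), (-3, np.float64(479.2), np.float64(537.3)), (0, np.float64(480.2), np.float64(537.2)), (3, np.float64(479.4), np.float64(536.8)), (6, np.float64(479.1), np.float64(538.6)), (9, np.float64(481.0), np.float64(537.7)), (12, np.float64(480.4), np.float64(536.9)), (15, np.float64(478.9), np.float64(537.3)), (18, np.float64(479.0), np.float64(538.9)), (21, np.float64(479.1), np.float64(537.8))]
ramp along/across [(np.float64(391.30636705246576), np.float64(640.8790634122705)), (np.float64(32.752596557699086), np.float64(125.89054485590535))]
```

View pics/topcrop.png

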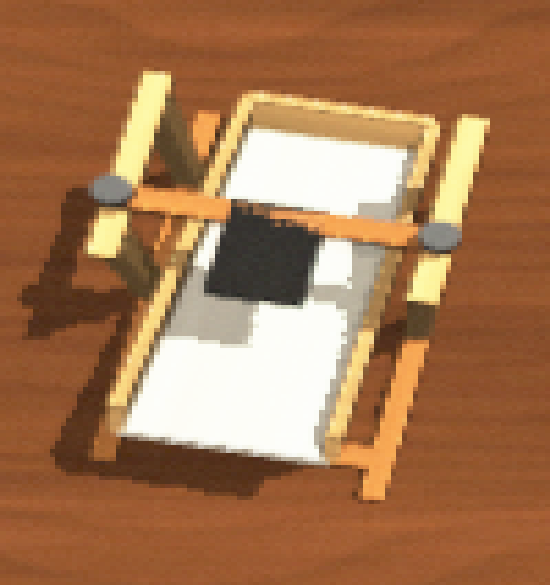

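View pics/scenecrop.png

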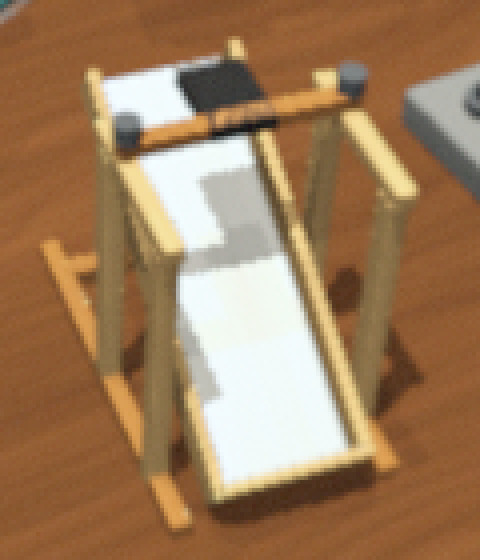

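```bash
python3 - <<'E'
from h import *
t=load("top");s=load("scene");P=cloud(t);Z=P[:,:,2];S=cloud(s)
h=np.radians(-10.2);e=np.array([np.cos(h),np.sin(h)]);f=np.array([-e[1],e[0]])
v,u=np.mgrid[:384,:512]
for nm,Q,reg in(("top",P,(u>190)&(u<290)&(v>140)&(v<200)),("scene",S,(u>250)&(u<350)&(v>155)&(v<190))):
    q=Q[reg&(Q[:,:,2]>.228)&(Q[:,:,2]<.242)]
    a=q[:,:2]@e*1000;b=q[:,:2]@f*1000
    cen=(b.min()+b.max())/2;print(nm,"bar across",b.min(),b.max())
    k=(a<515);print("shelf across",b[k].min(),b[k].max(),b[k].mean())
    lip=[a[abs(b-b0)<1.5].min() for b0 in np.arange(b[k].min()+3,b[k].max()-2,3)]
    print("lip",np.round(lip,1),np.polyfit(np.arange(len(lip))*3,lip,1), "back",np.percentile(a,99.5))
# ramp/rail check
mr=(u>190)&(u<290)&(v>110)&(v<200)&(Z>.217)&(Z<.226)
for mm in(mr&(u<228),mr&(u>250)):
    q=P[mm];b=q[:,:2]@f*1000;a=q[:,:2]@e*1000;print("rail across",np.percentile(b,[2,98]),"along",np.percentile(a,[1,99]))
# keys
img=t["image"].astype(int)
m=((u>110)&(u<160)&(v>140)&(v<240)&(Z>.046)&(Z<.06)).astype(np.uint8)
n,l,st,c=cv2.connectedComponentsWithStats(m)
for i in range(1,n):
    if st[i,4]>20:
        q=P[l==i];r=cv2.minEnclosingCircle((q[:,:2]*1000).astype(np.float32));print("housing",r,st[i,4],np.median(q[:,2]))
        kq=q[q[:,2]>.0505];print(" key",cv2.minEnclosingCircle((kq[:,:2]*1000).astype(np.float32)),np.median(kq[:,2]))
from workcell import bot
st=bot.read_state();print(R.from_rotvec(st["tcp_rot"]).as_matrix().round(3))
# base: better estimate via colours
m=((u>310)&(u<365)&(v>188)&(v<255)&(img[:,:,0]>190)&(img[:,:,1]>110)).astype(np.uint8)
ys,xs=np.nonzero(m);q=plane(t,np.c_[xs,ys],.017)[:,:2]*1000
print("base",m.sum(),cv2.minAreaRect(q.astype(np.float32)),q.mean(0))
m=((u>165)&(u<202)&(v>225)&(v<280)&(S[:,:,2]>.004)&(S[:,:,2]<.03))
print("scene base",m.sum(),cv2.minAreaRect((S[m][:,:2]*1000).astype(np.float32)),S[m].mean(0))
E
```

```text
top bar across -2.006803830690755 151.237564521369
shelf across 53.51384088925046 97.8112048551477 75.16612629174689
lip [480.3 479.5 480.7 479.9 479.6 479.7 480.8 480.5 479.7 481.6 481.  479.6
 479.8 479.8] [3.97503718e-03 4.80106022e+02] back 539.2213537304818
scene bar across -5.593265111192933 154.3121173611098
shelf across 51.9379688766873 97.69398265850265 74.07532218783953
lip [485.  485.7 487.3 489.4 483.7 485.4 488.2 486.1 482.5 485.4 491.7 483.5
 481.9 483.2] [-6.20266088e-02  4.86854472e+02] back 544.8807221602926
rail across [139.11269486 153.66752142] along [495.61446144 613.11375994]
rail across [-3.43829733  9.94969065] along [494.80784527 612.19973968]
housing ((578.2957763671875, 288.4011535644531), 24.47368812561035) 175 0.05330580676817909
 key ((573.9723510742188, 286.58758544921875), 20.83180809020996) 0.05584636434407608
housing ((503.2575988769531, 290.18743896484375), 31.243627548217773) 304 0.055198037491201224
 key ((501.4207763671875, 293.40093994140625), 27.610843658447266) 0.0561350153276976
housing ((427.9179992675781, 292.5848388671875), 18.457401275634766) 97 0.05011858134513325
 key ((429.7833557128906, 288.5339660644531), 14.911028861999512) 0.0558908312374129
[[ 0.945 -0.001  0.328]
 [-0.328 -0.002  0.945]
 [-0.    -1.    -0.002]]
base 1013 ((424.53533935546875, -298.26080322265625), (63.483680725097656, 142.11492919921875), 66.26628875732422) [ 424.43278659 -297.04672543]
scene base 965 ((423.0606994628906, -294.0244140625), (68.60215759277344, 159.90029907226562), 66.01061248779297) [ 0.43441458 -0.30222185  0.01135828]
```

```bash
cat >> h.py <<'E'
def plan(x,y,z,jawdeg):
    from workcell import bot
    st=bot.read_state();M=R.from_rotvec(st["tcp_rot"]).as_matrix();j=np.radians(jawdeg)
    Zt=np.array([np.cos(j),np.sin(j),0]);Yt=np.array([0,0,-1.]);T=np.c_[np.cross(Yt,Zt),Yt,Zt]
    d=M.T@(np.array([x,y,z])-st["tool_pos"]);w=R.from_matrix(M.T@T).as_rotvec()
    print("t",round(st["time"],2),"pos",np.round(st["tool_pos"],4),"jaw",np.degrees(np.arctan2(M[1,2],M[0,2])).round(2),"shift",d.round(4),"turn",w.round(4),"F",np.round(st["wrist_force"],2),"w",round(float(st["width"]),3))
E
python3 - <<'E'
from h import *
s=load("scene");S=cloud(s);img=s["image"].astype(int);v,u=np.mgrid[:384,:512]
h=np.radians(-10.2);e=np.array([np.cos(h),np.sin(h)]);f=np.array([-e[1],e[0]])
# dark mask far edge subpixel: gray profile by column
g=img.sum(2)
for c in range(287,302,2):
    col=g[160:180,c]; i=np.argmax(col<300)+160; fr=(col[i-161]-300)/(col[i-161]-col[i-160])
    p=plane(s,[[c,i-1+fr]],.235)[0,:2]*1000;print(c,round(i-1+fr,2),round(p@e,1),round(p@f,1))
E
python3 -m handwheel '[[0,-0.06,0,0,0,0,1],[0,-0.06,0,0,0,0,1],[0.036,0,-0.044,0,0,0,1],[0.036,0,-0.044,0,0,0,1],[0.036,0,-0.044,0,0,0,1],[0.036,0,-0.044,0,0,0,1],[0.036,0,-0.044,0,0,0,1],[0.036,0,-0.044,0,0,0,1]]' 40
python3 -m handwheel '[[0.036,0,-0.044,0,0,0,1],[0.036,0,-0.044,0,0,0,1],[0.036,0,-0.044,0,0,0,1],[0.036,0,-0.044,0,0,0,1],[0,0,0,0,0,0,1]]'
python3 -c "
from h import *
plan(.4135,-.293,.12,66.3)"
```

```text
287 159.92 461.5 72.0
289 159.87 462.9 76.8
291 159.82 464.3 81.6
293 159.78 465.7 86.4
295 159.92 467.8 90.9
297 164.09 484.9 89.2
299 164.67 488.6 93.0
301 159.75 471.9 105.4
time: 1.1
tool_pos: [0.3388, 0.3157, 0.3508]
tcp_rot: [-1.555, 0.262, -0.262]
wrist_force: [0.7, -0.2, 0.4]
width: 1.003
time: 1.72
tool_pos: [0.4177, 0.1006, 0.3508]
tcp_rot: [-1.556, 0.268, -0.267]
wrist_force: [1.0, 0.4, 0.4]
width: 1.0
t 1.73 pos [0.4177 0.1006 0.3508] jaw 70.48 shift [ 0.1275  0.2313 -0.3721] turn [ 0.0013  0.073  -0.0001] F [0.96 0.38 0.39] w 1.0
```

```bash

python3 -m handwheel '[[0.016,0,-0.047,0,0.037,0,1],[0.016,0,-0.047,0,0.036,0,1],[0.016,0,-0.047,0,0,0,1],[0.016,0,-0.047,0,0,0,1],[0.016,0,-0.047,0,0,0,1],[0.016,0.04,-0.047,0,0,0,1],[0.016,0.05,-0.045,0,0,0,1],[0.015,0.05,-0.045,0,0,0,1]]' 40
python3 - <<'E'
from h import *
plan(.4135,-.293,.05,66.3)
s=load("scene");img=s["image"].astype(float)
h=np.radians(-10.2);e=np.array([np.cos(h),np.sin(h)]);f=np.array([-e[1],e[0]])
g=img.sum(2);np.set_printoptions(linewidth=200)
print(g[160:186,282:304:2].astype(int))
E
```

```text
time: 2.72
tool_pos: [0.3931, -0.2785, 0.2203]
tcp_rot: [-1.547, 0.318, -0.319]
wrist_force: [1.0, 0.7, -0.2]
width: 0.999
t 2.73 pos [ 0.3931 -0.2785  0.2203] jaw 66.73 shift [ 0.0243  0.1703 -0.0053] turn [-0.0005  0.0076  0.001 ] F [ 1.02  0.72 -0.17] w 0.999
[[279 260 271 274 286 280 281 323 553 395 287]
 [287 275 284 280 280 281 273 321 581 460 302]
 [295 299 296 292 288 289 292 300 588 527 301]
 [301 297 295 308 303 337 384 294 570 542 305]
 [294 302 305 372 449 466 492 263 422 445 315]
 [315 392 438 490 589 519 408 202 218 287 298]
 [508 523 565 491 445 366 245 160 168 197 270]
 [708 501 409 330 224 202 166 172 169 164 241]
 [739 445 201 196 159 177 171 175 174 180 198]
 [739 403 160 166 177 181 171 181 166 171 196]
 [731 368 157 175 172 191 177 175 171 179 184]
 [739 453 145 159 178 181 179 167 173 175 182]
 [750 605 145 171 179 177 181 183 164 172 178]
 [751 706 216 167 177 176 179 173 172 183 166]
 [749 732 376 139 172 181 170 184 174 173 167]
 [746 747 531 142 172 184 167 175 179 229 286]
 [746 750 620 190 176 176 190 238 273 351 418]
 [746 747 714 364 172 198 300 382 389 432 407]
 [747 748 737 499 307 291 434 466 424 436 401]
 [736 719 660 542 435 322 487 427 421 378 323]
 [648 600 527 487 465 351 473 371 345 266 183]
 [516 476 459 458 458 338 368 266 190 119  69]
 [458 455 442 437 432 267 195 114  80  70  66]
 [437 427 395 297 303 174  68 107 190 297 222]
 [371 301 265 215 214 203 249 389 522 571 395]
 [254 211 224 325 420 505 551 649 722 717 470]]
```

```bash

python3 - <<'E'
from h import *
s=load("scene");h=np.radians(-10.2);e=np.array([np.cos(h),np.sin(h)]);f=np.array([-e[1],e[0]])
p=plane(s,[[286,167.3],[290,166.4],[294,165.4],[298,164.5]],.235)[:,:2]*1000
print((p@e).round(1),(p@f).round(1))
E
python3 -m handwheel '[[0.012,0.06,-0.0025,0,0.008,0,1],[0.012,0.06,-0.0025,0,0,0,1],[0,0.04,0,0,0,0,1],[0,0,0,0,0,0,1]]' 
python3 -c "
from h import *
plan(.4135,-.293,.002,66.3)"
```

```text
[488.  487.9 487.3 487.2] [58.9 69.5 80.2 90.9]
time: 3.22
tool_pos: [0.4101, -0.2888, 0.0576]
tcp_rot: [-1.542, 0.331, -0.318]
wrist_force: [-0.2, 0.5, -0.3]
width: 1.002
t 3.23 pos [ 0.4101 -0.2888  0.0576] jaw 66.29 shift [ 0.0053  0.0555 -0.0026] turn [-0.0027 -0.0002 -0.0093] F [-0.2   0.55 -0.27] w 1.002
```

```bash

python3 -m handwheel '[[0.003,0.03,-0.0013,-0.003,0,-0.009,1],[0.002,0.015,-0.0013,0,0,0,1],[0,0.007,0,0,0,0,1],[0,0,0,0,0,0,1]]' 
python3 - <<'E'
from h import *
plan(.4135,-.293,.002,66.3)
from workcell import optics
for n in("scene","top"):
    d=optics.read_camera(n);np.savez(f"{n}1.npz",**d)
    c=d["image"][:,:,::-1];c=c[170:270,300:400] if n=="top" else c[190:290,130:230]
    cv2.imwrite(f"pics/{n}1.png",cv2.resize(c,None,fx=5,fy=5))
E
```

```text
time: 3.72
tool_pos: [0.4168, -0.2969, 0.0101]
tcp_rot: [-1.551, 0.319, -0.332]
wrist_force: [-0.3, 0.5, -0.5]
width: 1.001
t 3.73 pos [ 0.4168 -0.2969  0.0101] jaw 66.24 shift [-0.0046  0.0081  0.0023] turn [ 0.0031 -0.001   0.0094] F [-0.33  0.49 -0.48] w 1.001
```

View pics/scene1.png

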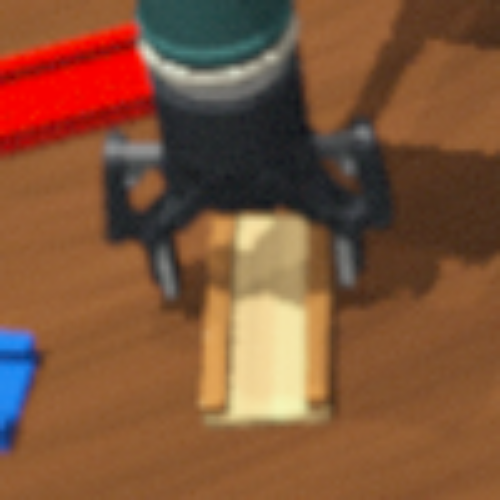

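View pics/top1.png

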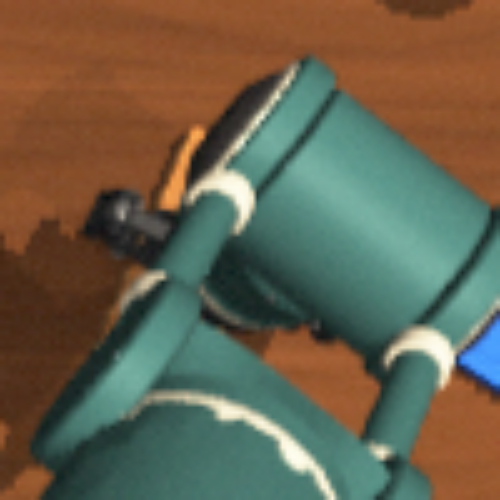

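```bash

for i in 1 2; do python3 -m handwheel '[[0,0,0,0,0,0,1]]' >/dev/null; python3 -c "
from h import *
plan(.4135,-.293,.002,66.3)"; done
```

```text
t 3.95 pos [ 0.417  -0.2973  0.0105] jaw 66.23 shift [-0.005   0.0084  0.0025] turn [ 0.0034 -0.0012  0.0106] F [-0.01  0.37  0.74] w 1.003
t 4.08 pos [ 0.4167 -0.2971  0.0101] jaw 66.23 shift [-0.0047  0.0081  0.0025] turn [ 0.0032 -0.0013  0.0099] F [-0.   -0.38  0.51] w 1.004
```

```bash

python3 -m handwheel '[[-0.005,0.004,0.0025,0.003,-0.001,0.01,1],[0,0.003,0,0,0,0,1],[0,0,0,0,0,0,1],[0,0,0,0,0,0,1]]'; python3 -c "
from h import *
plan(.4135,-.293,.002,66.3)"
```

```text
time: 4.58
tool_pos: [0.4128, -0.2926, 0.0024]
tcp_rot: [-1.546, 0.325, -0.324]
wrist_force: [-0.5, -0.6, 0.6]
width: 1.001
t 4.58 pos [ 0.4128 -0.2926  0.0024] jaw 66.29 shift [ 0.0008  0.0004 -0.0001] turn [-0.     -0.0002 -0.0012] F [-0.52 -0.61  0.6 ] w 1.001
```

```bash

python3 -m handwheel '[[0,0,0,0,0,0,0.6],[0,0,0,0,0,0,0.6],[0,0,0,0,0,0,0.6],[0,0,0,0,0,0,0.6],[0,0,0,0,0,0,0.6]]' 40; python3 -c "
from h import *
plan(.4135,-.293,.06,66.3)"
python3 -m handwheel '[[0,-0.015,0,0,0,0,0.6],[0,-0.04,0,0,0,0,0.6],[0,-0.05,0,0,0,0,0.6],[0,0,0,0,0,0,0.6]]'
python3 - <<'E'
from h import *
plan(.4135,-.293,.06,66.3)
from workcell import optics
for n in("scene",):
    d=optics.read_camera(n);np.savez(f"{n}2.npz",**d)
    c=d["image"][:,:,::-1];c=c[130:290,110:250]
    cv2.imwrite(f"pics/{n}2.png",cv2.resize(c,None,fx=3.5,fy=3.5))
E
```

```text
time: 5.2
tool_pos: [0.4132, -0.2929, 0.0029]
tcp_rot: [-1.547, 0.325, -0.324]
wrist_force: [-0.1, -1.0, 4.3]
width: 0.738
t 5.2 pos [ 0.4132 -0.2929  0.0029] jaw 66.29 shift [ 0.0003 -0.0571 -0.    ] turn [ 0.0002 -0.0002 -0.0002] F [-0.09 -0.97  4.3 ] w 0.738
time: 5.7
tool_pos: [0.416, -0.2949, 0.1127]
tcp_rot: [-1.55, 0.319, -0.331]
wrist_force: [0.1, -0.3, -1.5]
width: 0.733
t 5.7 pos [ 0.416  -0.2949  0.1127] jaw 66.29 shift [-0.0035  0.0527  0.0009] turn [ 0.0024 -0.0002  0.0083] F [ 0.1  -0.26 -1.52] w 0.733
```

View pics/scene2.png

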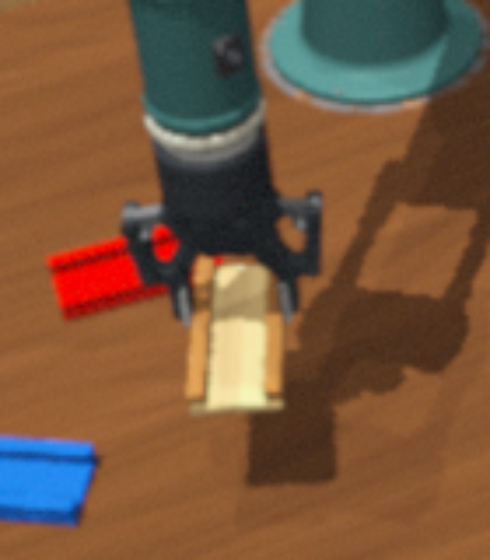

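```bash

python3 -m handwheel '[[0,-0.06,0,0,-0.118,0,0.6],[0,-0.06,0,0,-0.118,0,0.6],[0,-0.06,0,0,0,0,0.6],[0,0,0,0,0,0,0.6]]'
python3 -c "
from h import *
plan(.3848,.007,.29,79.8)"
```

```text
time: 6.25
tool_pos: [0.4152, -0.2942, 0.2925]
tcp_rot: [-1.571, 0.135, -0.145]
wrist_force: [0.7, 0.1, -1.0]
width: 0.736
t 6.25 pos [ 0.4152 -0.2942  0.2925] jaw 79.81 shift [-0.0832  0.0008  0.2911] turn [0.0039 0.0002 0.0068] F [ 0.69  0.09 -0.97] w 0.736
```

```bash

python3 -m handwheel '[[-0.013,0,0.0485,0,0,0,0.6],[-0.014,0,0.0485,0,0,0,0.6],[-0.014,0,0.0485,0,0,0,0.6],[-0.014,0,0.0485,0,0,0,0.6],[-0.014,0,0.0485,0,0,0,0.6],[-0.014,0,0.0485,0,0,0,0.6],[0,0,0,0,0,0,0.6],[0,0,0,0,0,0,0.6]]'
python3 - <<'E'
from h import *
plan(.3848,.007,.2285,79.8)
from workcell import optics
for n in("scene","top"):
    d=optics.read_camera(n);np.savez(f"{n}3.npz",**d)
    c=d["image"][:,:,::-1];c=c[120:300,200:380] if n=="scene" else c[100:260,180:320]
    cv2.imwrite(f"pics/{n}3.png",cv2.resize(c,None,fx=3,fy=3))
E
```

```text
time: 7.25
tool_pos: [0.3819, 0.0083, 0.2857]
tcp_rot: [-1.567, 0.142, -0.135]
wrist_force: [0.1, -0.6, -0.7]
width: 0.735
t 7.25 pos [0.3819 0.0083 0.2857] jaw 79.88 shift [ 0.0033  0.0572 -0.0007] turn [ 0.001   0.0014 -0.0043] F [ 0.15 -0.56 -0.69] w 0.735
```

View pics/scene3.png

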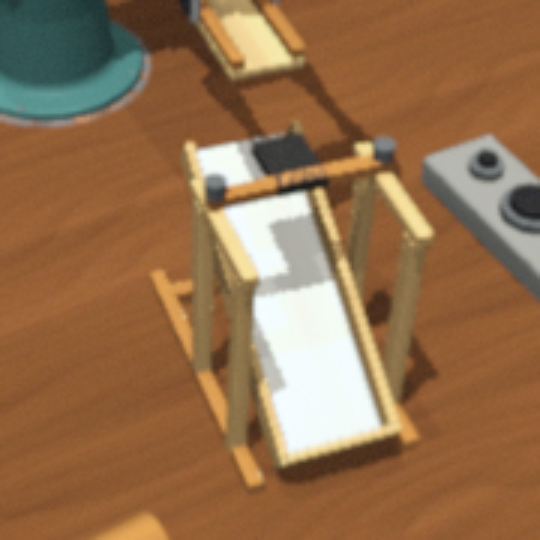

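View pics/top3.png

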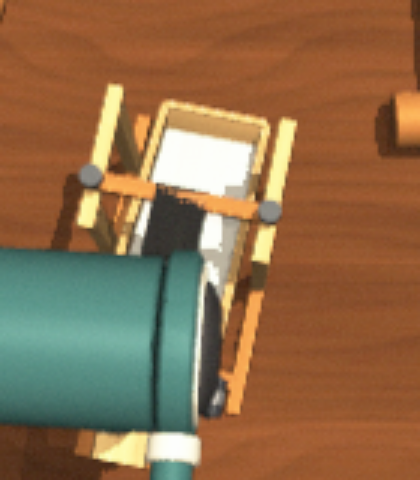

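```bash

python3 -m handwheel '[[0.003,0.03,0,0.001,0.001,-0.004,0.6],[0,0.027,0,0,0,0,0.6],[0,0,0,0,0,0,0.6],[0,0,0,0,0,0,0.6]]'
python3 - <<'E'
from h import *
plan(.3848,.007,.2285,79.8)
from workcell import optics
d=optics.read_camera("scene");np.savez("scene4.npz",**d)
c=d["image"][:,:,::-1][120:240,230:350];cv2.imwrite("pics/scene4.png",cv2.resize(c,None,fx=5,fy=5))
E
```

```text
time: 7.85
tool_pos: [0.3865, 0.0071, 0.2314]
tcp_rot: [-1.565, 0.139, -0.145]
wrist_force: [1.1, 0.7, -1.5]
width: 0.738
t 7.85 pos [0.3865 0.0071 0.2314] jaw 79.65 shift [-0.0016  0.0029 -0.0004] turn [-0.0012 -0.0025  0.0037] F [ 1.1   0.7  -1.52] w 0.738
```

View pics/scene4.png

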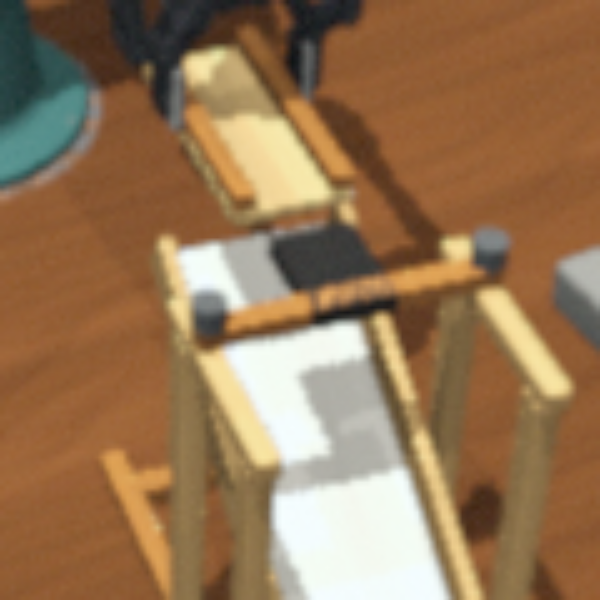

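```bash

python3 - <<'E'
from h import *
d=load("scene",4);S=cloud(d);v,u=np.mgrid[:384,:512]
h=np.radians(-10.2);e=np.array([np.cos(h),np.sin(h)]);f=np.array([-e[1],e[0]])
img=d["image"].astype(int)
A=S[:,:,:2]@e*1000;B=S[:,:,:2]@f*1000;Z=S[:,:,2]*1000
m=(u>262)&(u<302)&(v>128)&(v<166)&(Z>215)&(Z<255)&(img[:,:,0]>130)
for z0 in range(215,256,5):
    k=m&(Z>=z0)&(Z<z0+5);print(z0,k.sum(),np.percentile(A[k],[1,99]).round(1) if k.sum() else "",np.percentile(B[k],[1,50,99]).round(1) if k.sum() else "")
k=m&(A>400)
# slab floor: tan bright region between the runners
kk=k&(abs(B-75)<15);X=np.c_[A[kk],B[kk],np.ones(kk.sum())];c=np.linalg.lstsq(X,Z[kk],rcond=None)[0];print("floor fit",c,Z[kk].mean(),A[kk].min(),A[kk].max())
E
```

```text
215 0  
220 0  
225 15 [389.8 464.4] [ 42.8  67.  100.4]
230 188 [326.4 469.8] [ 42.3  77.8 103.7]
235 345 [326.9 467.4] [42.5 77.2 97. ]
240 41 [392.9 465.5] [ 42.6  51.9 106.8]
245 188 [347.6 464.5] [ 42.6  54.3 106.2]
250 4 [404.  465.4] [ 98.8 100.6 102.3]
255 0  
floor fit [-2.24964788e-02 -1.12510084e-02  2.45873062e+02] 235.20513346997052 400.0422961499543 467.73772957985443
```

```bash

python3 -m handwheel '[[0.007,0.0015,0,0,0,0,0.6],[0.007,0,0,0,0,0,0.6],[0,0,0,0,0,0,0.6],[0,0,0,0,0,0,0.6]]'
for i in 1 2 3 ; do python3 -m handwheel '[[0.001,0,0,0,0,0,0.6],[0,0,0,0,0,0,0.6]]' | grep -E "pos|force"; done
```

```text
time: 8.4
tool_pos: [0.3997, 0.0055, 0.2292]
tcp_rot: [-1.565, 0.138, -0.142]
wrist_force: [-0.7, -0.5, -2.2]
width: 0.735
tool_pos: [0.4006, 0.0053, 0.2292]
wrist_force: [-0.7, 0.3, -0.9]
tool_pos: [0.4017, 0.0051, 0.2292]
wrist_force: [-0.5, -0.2, -1.8]
tool_pos: [0.4027, 0.0049, 0.2292]
wrist_force: [-0.5, 0.4, -0.9]
```

```bash

for i in 1 2 3 ; do python3 -m handwheel '[[0.001,0,0,0,0,0,0.6],[0,0,0,0,0,0,0.6]]' | grep -E "pos|force"; done
```

```text
tool_pos: [0.4037, 0.0047, 0.2292]
wrist_force: [-0.5, -0.1, -1.9]
tool_pos: [0.4044, 0.0046, 0.2291]
wrist_force: [-0.3, 0.2, -0.3]
tool_pos: [0.4044, 0.0046, 0.2288]
wrist_force: [-5.3, 0.6, 0.9]
```

```bash

python3 -m handwheel '[[-0.005,0,0,0,0,0,0.6],[0,-0.01,0,0,0,0,0.6],[0,-0.01,0,0,0,0,0.6],[0,0,0,0,0,0,0.6],[0.015,0,0,0,0,0,0.6],[0.02,0,0,0,0,0,0.6],[0.02,0,0,0,0,0,0.6],[0,0,0,0,0,0,0.6]]'
python3 -m handwheel '[[0,0,0,0,0,0,0.6]]'
python3 - <<'E'
from h import *
plan(.4633,-.0072,.2445,79.8)
from workcell import optics
d=optics.read_camera("scene");np.savez("scene5.npz",**d)
c=d["image"][:,:,::-1][120:240,230:350];cv2.imwrite("pics/scene5.png",cv2.resize(c,None,fx=5,fy=5))
E
```

```text
time: 10.9
tool_pos: [0.4561, -0.0049, 0.2488]
tcp_rot: [-1.565, 0.139, -0.143]
wrist_force: [-0.3, 0.1, -1.8]
width: 0.739
time: 11.02
tool_pos: [0.4544, -0.0045, 0.2487]
tcp_rot: [-1.565, 0.139, -0.142]
wrist_force: [0.5, -0.0, -1.0]
width: 0.737
t 11.03 pos [ 0.4544 -0.0045  0.2487] jaw 79.75 shift [ 0.0092  0.0042 -0.001 ] turn [-0.001  -0.0009  0.0014] F [ 0.53 -0.03 -1.01] w 0.737
```

View pics/scene5.png

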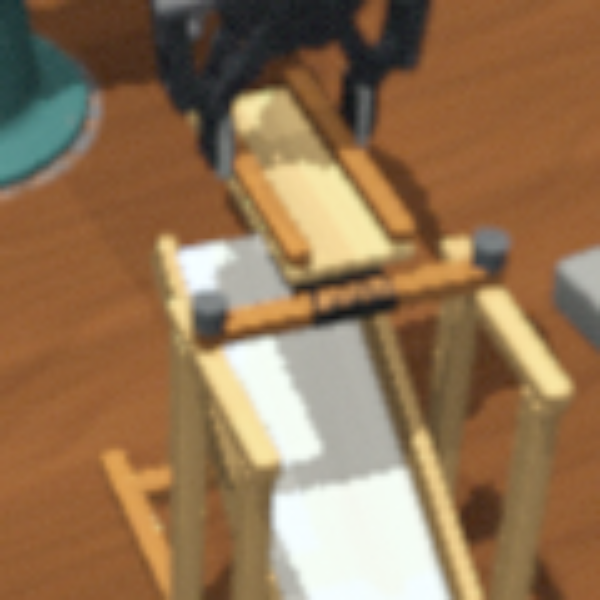

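```bash

python3 -m handwheel '[[0.005,0,-0.001,0,0,0,0.6],[0.004,0,0,0,0,0,0.6],[0,0.004,0,0,0,0,0.6],[0,0.003,0,0,0,0,0.6],[0,0,0,0,0,0,0.6],[0,0,0,0,0,0,0.6]]'
for i in 1 2 3 ; do python3 -m handwheel '[[0,0.001,0,0,0,0,0.6],[0,0,0,0,0,0,0.6]]' | grep -E "pos|force"; done
```

```text
time: 11.82
tool_pos: [0.4634, -0.0071, 0.2423]
tcp_rot: [-1.565, 0.138, -0.143]
wrist_force: [0.8, 0.7, -0.7]
width: 0.734
tool_pos: [0.4634, -0.0071, 0.2414]
wrist_force: [0.3, -0.4, -0.7]
tool_pos: [0.4634, -0.0071, 0.2403]
wrist_force: [-0.4, -0.2, -0.4]
tool_pos: [0.4634, -0.0071, 0.2392]
wrist_force: [-0.1, 0.2, -1.3]
```

```bash

for i in 1 2 ; do python3 -m handwheel '[[0,0.001,0,0,0,0,0.6],[0,0,0,0,0,0,0.6]]' | grep -E "pos|force"; done;  python3 - <<'E'
from h import *
plan(.4633,-.0072,.2375,79.8)
from workcell import optics
d=optics.read_camera("scene");np.savez("scene6.npz",**d);S=cloud(d);v,u=np.mgrid[:384,:512]
h=np.radians(-10.2);e=np.array([np.cos(h),np.sin(h)]);f=np.array([-e[1],e[0]])
A=S[:,:,:2]@e*1000;B=S[:,:,:2]@f*1000;Z=S[:,:,2]*1000;img=d["image"].astype(int)
m=(u>270)&(u<320)&(v>135)&(v<180)&(Z>225)&(Z<270)&(img[:,:,0]>130)&(abs(B-75)<18)&(A>480)&(A<530)
X=np.c_[A[m],B[m],np.ones(m.sum())];c=np.linalg.lstsq(X,Z[m],rcond=None)[0];print("floor fit",c,Z[m].mean(),A[m].min(),A[m].max())
E
```

```text
tool_pos: [0.4634, -0.0071, 0.2383]
wrist_force: [0.8, -0.1, -0.8]
tool_pos: [0.4635, -0.0071, 0.2377]
wrist_force: [-0.6, -0.5, 1.5]
t 13.07 pos [ 0.4635 -0.0071  0.2377] jaw 79.76 shift [-0.0002  0.0002 -0.0001] turn [-0.0012 -0.0007  0.0033] F [-0.58 -0.47  1.48] w 0.739
floor fit [4.45493940e-04 9.89002011e-03 2.41130753e+02] 242.10859703526097 480.1204105357395 529.9513118066074
```

```bash

python3 -m handwheel '[[0,0,0,0,0,0,1],[0,-0.06,0,0,0,0,1],[0,-0.06,0,0,0,0,1],[0,-0.05,0,0,0,0,1],[0,0,0,0,0,0,1],[0,0,0,0,0,0,1],[0,0,0,0,0,0,1]]'
python3 - <<'E'
from h import *
plan(.4633,-.0072,.2375,79.8)
from workcell import optics
for n in("scene","top"):
    d=optics.read_camera(n);np.savez(f"{n}7.npz",**d)
    c=d["image"][:,:,::-1];c=c[120:300,200:380] if n=="scene" else c[90:250,180:320]
    cv2.imwrite(f"pics/{n}7.png",cv2.resize(c,None,fx=3,fy=3))
E
```

```text
time: 14.0
tool_pos: [0.4622, -0.0072, 0.4053]
tcp_rot: [-1.565, 0.141, -0.14]
wrist_force: [0.6, -0.4, -0.8]
width: 1.0
t 14.0 pos [ 0.4622 -0.0072  0.4053] jaw 79.76 shift [0.0012 0.1678 0.    ] turn [-0.0009 -0.0008 -0.0004] F [ 0.57 -0.39 -0.75] w 1.0
```

View pics/scene7.png

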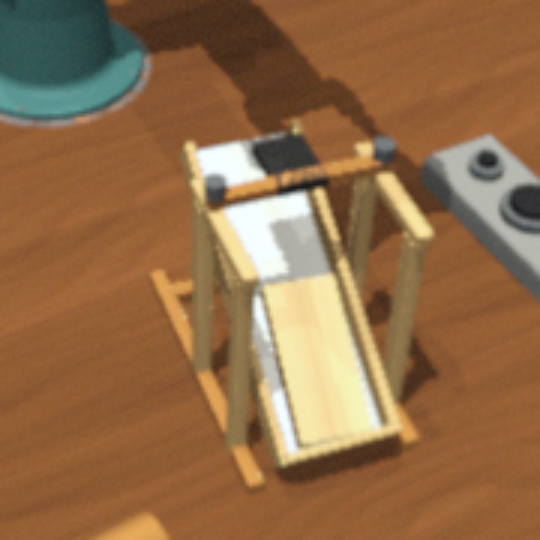

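View pics/top7.png

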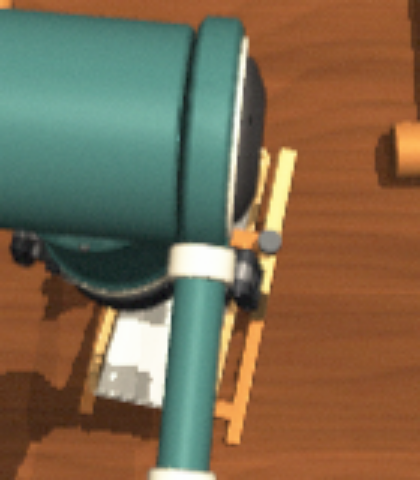

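The scene view shows the base home at the ramp foot, smooth face up (runners down), at crop (330,365). Next are the keys, with the gripper shut.

```bash

python3 -m handwheel '[[-0.0145,0,0.048,0,0,0,0],[-0.0145,0,0.048,0,0,0,0],[-0.0145,0,0.048,0,0,0,0],[-0.0145,0,0.048,0,0,0,0],[-0.0145,0.06,0.048,0,0,0,0],[-0.0145,0.06,0.048,0,0,0,0],[0,0.06,0,0,0,0,0],[0,0.06,0,0,0,0,0]]'
python3 -m handwheel '[[0,0.05,0,0,0,0,0],[0,0.03,0,0,0,0,0],[0,0,0,0,0,0,0],[0,0,0,0,0,0,0]]'
python3 - <<'E'
from h import *
plan(.4279,.2926,.06,79.8)
from workcell import optics
for n in("scene","top"):
    d=optics.read_camera(n);np.savez(f"{n}8.npz",**d)
    c=d["image"][:,:,::-1];c=c[120:240,300:440] if n=="scene" else c[90:270,100:320]
    cv2.imwrite(f"pics/{n}8.png",cv2.resize(c,None,fx=3.5,fy=3.3))
d=load("scene",8);S=cloud(d);h=np.radians(-10.2);e=np.array([np.cos(h),np.sin(h)]);f=np.array([-e[1],e[0]])
A=S[:,:,:2]@e*1000;B=S[:,:,:2]@f*1000
v,u=np.mgrid[:384,:512];img=d["image"].astype(int)
m=(u>285)&(u<330)&(v>215)&(v<266)&(abs(B-75)<25)&(img[:,:,1]>150)&(img[:,:,2]<190)
X=np.c_[A[m],B[m],np.ones(m.sum())];c=np.linalg.lstsq(X,S[:,:,2][m]*1000,rcond=None)[0]
print(c,np.degrees(np.arctan(c[:2])),A[m].min(),A[m].max(),B[m].min(),B[m].max(),S[:,:,2][m].mean())
E
```

```text
time: 15.1
tool_pos: [0.4306, 0.2723, 0.1889]
tcp_rot: [-1.566, 0.137, -0.141]
wrist_force: [0.2, 0.2, -0.1]
width: -0.003
time: 15.6
tool_pos: [0.4324, 0.2722, 0.1125]
tcp_rot: [-1.565, 0.137, -0.144]
wrist_force: [0.5, 0.2, 0.3]
width: 0.002
t 15.6 pos [0.4324 0.2722 0.1125] jaw 79.75 shift [-0.0083  0.0525  0.0192] turn [-0.0019 -0.0008  0.0039] F [0.51 0.22 0.3 ] w 0.002
[-5.55629485e-01  3.65609095e-02  4.00167034e+02] [-29.05784082   2.09385319] 515.9915365284953 663.3317120649342 50.028481464571435 99.95723350951295 0.07400794950679773
```

View pics/scene8.png

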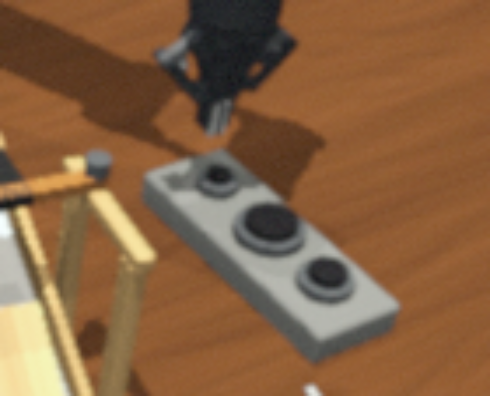

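View pics/top8.png

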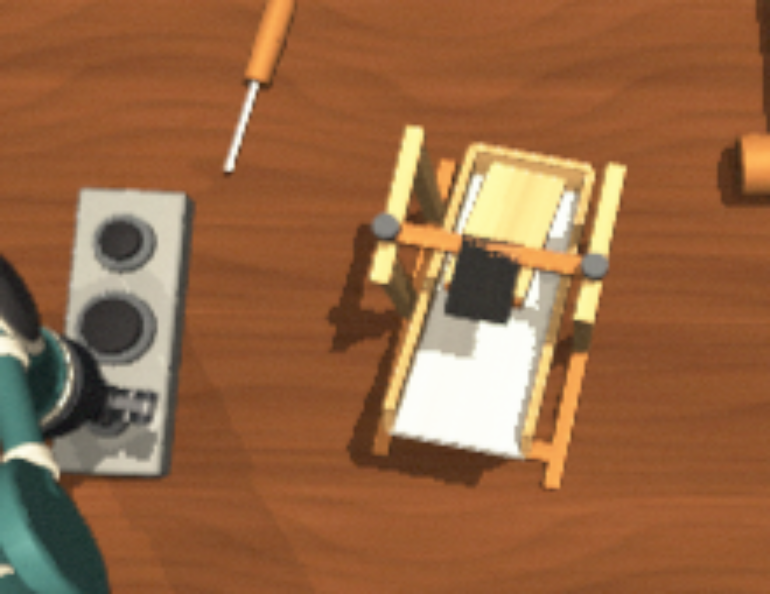

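```bash

python3 -m handwheel '[[-0.008,0,0.019,-0.002,0,0.002,0],[0,0.03,0,0,0,0,0],[0,0.02,0,0,0,0,0],[0,0,0,0,0,0,0],[0,0,0,0,0,0,0]]'
python3 -c "
from h import *
plan(.4279,.2926,.053,79.8)"
```

```text
time: 16.32
tool_pos: [0.4286, 0.2927, 0.0633]
tcp_rot: [-1.565, 0.138, -0.143]
wrist_force: [0.4, -0.7, 0.3]
width: 0.001
t 16.32 pos [0.4286 0.2927 0.0633] jaw 79.75 shift [-0.0007  0.0103 -0.0002] turn [-0.0012 -0.0009  0.0032] F [ 0.36 -0.68  0.3 ] w 0.001
```

```bash

python3 -m handwheel '[[0,0.008,0,0,0,0,0],[0,0,0,0,0,0,0],[0,0,0,0,0,0,0]]' | grep -E "pos|force"
for i in 1 2 3 4 5; do python3 -m handwheel '[[0,0.0015,0,0,0,0,0],[0,0,0,0,0,0,0]]' | grep -E "pos|force"; done
```

```text
tool_pos: [0.4285, 0.2926, 0.0546]
wrist_force: [1.7, 0.4, 4.1]
tool_pos: [0.4282, 0.2924, 0.0526]
wrist_force: [2.2, 1.1, 4.3]
tool_pos: [0.4282, 0.2924, 0.0511]
wrist_force: [3.1, 1.3, 4.6]
tool_pos: [0.4282, 0.2924, 0.0508]
wrist_force: [-1.4, -0.3, 14.1]
tool_pos: [0.4283, 0.2925, 0.0507]
wrist_force: [-3.6, -2.9, 24.4]
tool_pos: [0.4283, 0.2926, 0.0505]
wrist_force: [-7.8, -5.0, 33.7]
```

```bash

python3 -m handwheel '[[0,-0.01,0,0,0,0,0],[0,-0.02,0,0,0,0,0],[0,-0.01,0,0,0,0,0],[0,0,0,0,0,0,0],[0,0,0,0,0,0,0]]'
python3 - <<'E'
from h import *
plan(.5783,.2884,.062,79.8)
from workcell import optics
d=optics.read_camera("top");np.savez("top9.npz",**d)
P=cloud(d);q=P[185:235,115:160];v,u=np.mgrid[:384,:512]
for nm,c in(("small",(.4279,.2926)),("large",(.5033,.2902)),("mid",(.5783,.2884))):
    k=(np.hypot(P[:,:,0]-c[0],P[:,:,1]-c[1])<.008)&(P[:,:,2]<.07);print(nm,k.sum(),np.median(P[k][:,2]) if k.sum() else None)
P=cloud(load("top",0))
for nm,c in(("small",(.4279,.2926)),("large",(.5033,.2902)),("mid",(.5783,.2884))):
    k=(np.hypot(P[:,:,0]-c[0],P[:,:,1]-c[1])<.008);print(nm,k.sum(),np.median(P[k][:,2]))
E
```

```text
time: 18.58
tool_pos: [0.4264, 0.2914, 0.0849]
tcp_rot: [-1.568, 0.141, -0.14]
wrist_force: [0.1, 0.4, -0.0]
width: 0.003
t 18.57 pos [0.4264 0.2914 0.0849] jaw 79.76 shift [0.1501 0.0228 0.0241] turn [ 0.0023 -0.0008 -0.0007] F [ 0.14  0.43 -0.05] w 0.003
small 0 None
large 25 0.05654146928333548
mid 27 0.056595093328124735
small 26 0.05634301504210537
large 26 0.056453879791390604
mid 24 0.05675778403713427
```

```bash

python3 -m handwheel '[[0.05,0,0.008,0.002,0,0,0],[0.05,0,0.008,0,0,0,0],[0.05,0,0.008,0,0,0,0],[0,0.012,0,0,0,0,0],[0,0,0,0,0,0,0],[0,0,0,0,0,0,0]]'
python3 -c "
from h import *
plan(.5783,.2884,.059,79.8)"
```

```text
time: 19.38
tool_pos: [0.5772, 0.2886, 0.0732]
tcp_rot: [-1.566, 0.141, -0.139]
wrist_force: [0.9, -0.2, 0.4]
width: 0.001
t 19.38 pos [0.5772 0.2886 0.0732] jaw 79.79 shift [ 0.0011  0.0142 -0.    ] turn [ 0.0002 -0.0002 -0.0013] F [ 0.94 -0.24  0.43] w 0.001
```

```bash

python3 -m handwheel '[[0.001,0.014,0,0,0,0,0],[0,0,0,0,0,0,0],[0,0,0,0,0,0,0]]' | grep -E "pos|force"
for i in 1 2 3 4 5 6; do python3 -m handwheel '[[0,0.0015,0,0,0,0,0],[0,0,0,0,0,0,0]]' | grep -E "pos|force"; done
```

```text
tool_pos: [0.5797, 0.2888, 0.06]
wrist_force: [0.2, 0.1, 0.4]
tool_pos: [0.5803, 0.2888, 0.0589]
wrist_force: [0.0, -0.5, 0.2]
tool_pos: [0.5802, 0.2887, 0.0572]
wrist_force: [-1.6, -1.3, -0.4]
tool_pos: [0.5803, 0.2888, 0.0559]
wrist_force: [-0.7, -0.6, 2.0]
tool_pos: [0.5803, 0.2888, 0.0544]
wrist_force: [-0.6, -1.1, 2.1]
tool_pos: [0.5803, 0.2888, 0.0528]
wrist_force: [-0.8, -0.7, 3.6]
tool_pos: [0.5804, 0.2888, 0.0514]
wrist_force: [-1.1, -0.9, 5.0]
```

Contact came at 0.0565 with the expected spring slope. Two more steps should bottom the key, then I'll lift.

```bash

for i in 1 2; do python3 -m handwheel '[[0,0.0015,0,0,0,0,0],[0,0,0,0,0,0,0]]' | grep -E "pos|force"; done
python3 -m handwheel '[[0,-0.01,0,0,0,0,0],[0,-0.02,0,0,0,0,0],[0,0,0,0,0,0,0],[0,0,0,0,0,0,0]]'
python3 -c "
from h import *
plan(.5033,.2902,.06,79.8)"
```

```text
tool_pos: [0.5804, 0.2888, 0.051]
wrist_force: [-3.5, -2.6, 10.4]
tool_pos: [0.5804, 0.2888, 0.0509]
wrist_force: [-7.5, -3.6, 16.6]
time: 22.25
tool_pos: [0.58, 0.2887, 0.078]
tcp_rot: [-1.565, 0.14, -0.141]
wrist_force: [0.5, -1.1, -0.2]
width: -0.005
t 22.25 pos [0.58   0.2887 0.078 ] jaw 79.76 shift [-0.0758  0.0179 -0.0122] turn [-0.0012 -0.0007  0.0009] F [ 0.52 -1.12 -0.15] w -0.005
```

```bash

python3 -m handwheel '[[-0.038,0,-0.006,0,0,0,0],[-0.038,0,-0.006,0,0,0,0],[0,0.01,0,0,0,0,0],[0,0.008,0,0,0,0,0],[0,0,0,0,0,0,0],[0,0,0,0,0,0,0]]'
for i in 1 2 3 4 5 6 7; do python3 -m handwheel '[[0,0.0015,0,0,0,0,0],[0,0,0,0,0,0,0]]' | grep -E "pos|force"; done
```

```text
time: 23.0
tool_pos: [0.5042, 0.2905, 0.06]
tcp_rot: [-1.565, 0.14, -0.142]
wrist_force: [0.4, 0.5, 0.5]
width: -0.001
tool_pos: [0.5036, 0.2905, 0.0587]
wrist_force: [0.4, 0.9, 0.1]
tool_pos: [0.5033, 0.2905, 0.0572]
wrist_force: [-0.6, -0.6, 0.7]
tool_pos: [0.5034, 0.2905, 0.0558]
wrist_force: [0.4, -0.4, 1.8]
tool_pos: [0.5034, 0.2905, 0.0543]
wrist_force: [-0.7, -0.7, 3.3]
tool_pos: [0.5034, 0.2906, 0.0527]
wrist_force: [-0.1, -0.1, 4.0]
tool_pos: [0.5034, 0.2905, 0.0512]
wrist_force: [-0.4, -1.2, 5.0]
tool_pos: [0.5034, 0.2906, 0.0509]
wrist_force: [-4.0, -2.6, 12.3]
```

```bash

python3 -m handwheel '[[0,-0.01,0,0,0,0,0],[0,-0.04,0,0,0,0,0],[0,-0.06,0,0,0,0,0],[-0.04,-0.05,0.04,0,0,0,0],[-0.04,0,0.04,0,0,0,0],[-0.04,0,0.04,0,0,0,0],[0,0,0,0,0,0,0],[0,0,0,0,0,0,0]]'
python3 - <<'E'
from h import *
from workcell import optics
for n in("scene","top"):
    d=optics.read_camera(n);np.savez(f"{n}10.npz",**d);cv2.imwrite(f"pics/{n}10.png",cv2.resize(d["image"][:,:,::-1],(768,576)))
P=cloud(d);v,u=np.mgrid[:384,:512]
for nm,c in(("small",(.4279,.2926)),("large",(.5033,.2902)),("mid",(.5783,.2884))):
    k=(np.hypot(P[:,:,0]-c[0],P[:,:,1]-c[1])<.008)&(P[:,:,2]<.07);print(nm,k.sum(),np.median(P[k][:,2]) if k.sum() else None)
E
```

```text
time: 25.75
tool_pos: [0.4116, 0.4214, 0.2003]
tcp_rot: [-1.566, 0.139, -0.14]
wrist_force: [-0.0, -0.5, 0.4]
width: 0.001
small 27 0.055847343543068195
large 26 0.05657409541638958
mid 24 0.05645620051982059
```

View pics/scene10.png

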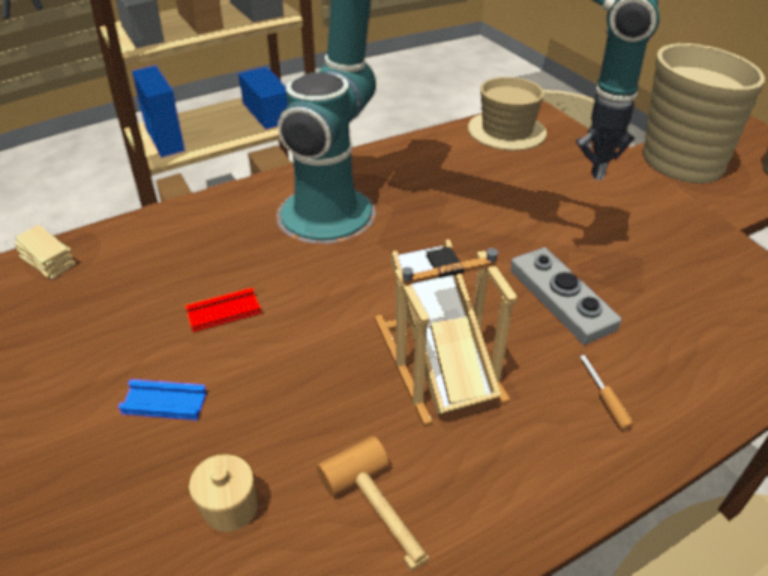

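View pics/top10.png

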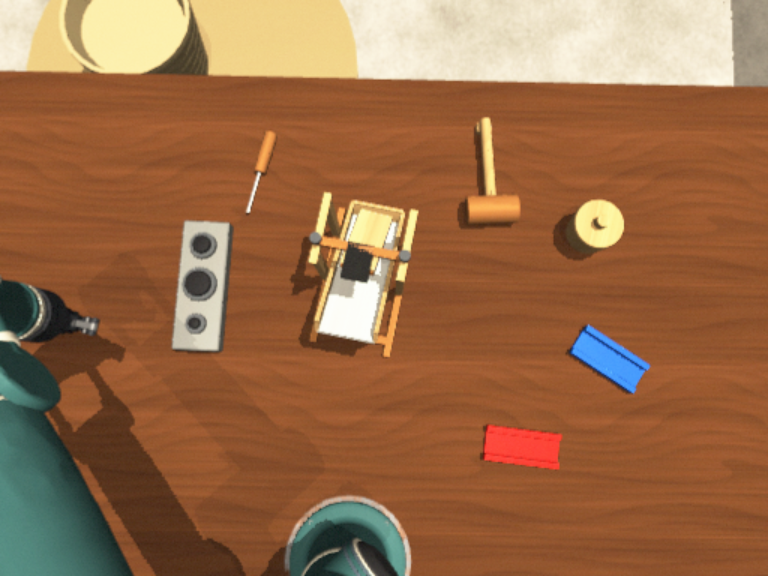

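The pictures show the base home against the stop at scene (465,360). The keys are back up, and the mallet, form and awl haven't moved. I'm handing the job in.

```bash
python3 -c "
from workcell import workorder
print(workorder.finish_job())"
```

```text
the job is handed in; nothing more can be done
None
```

I tipped the base over the lip and it slid home. Then I pressed the small, middle and large keys in that order, and handed the job in at about 26 s. No verdict was reported.

**Lip:** I found it by bringing the held base's front end up against its face. That put it at 479 mm along the chute's direction, measured from the robot's origin. The top camera gave 479.5 mm. The scene camera disagreed, reading about 8 mm farther on, so I relied on the touch.

**Base:** I set it down with its centre about 10 mm beyond the lip and let go. It tipped between pictures, so I did not see the turn itself. The last pictures show it smooth face up between the cheeks at the foot, against the stop. Its measured slope was 29°, with about 2° of sideways tilt.

**Keys:** Each was pressed until it hit bottom, about 6 mm below where it started, at up to 34 N on the small one. The tops stood about 3.5 mm higher than the stated sizes give, in both the camera and the contact readings. All three read within 0.5 mm of their starting height afterwards.

**Bystanders:** The mallet, form and awl look unmoved in both views.

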